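# Tip the soap bar out of its pocket and lay it in the soap dish

## Task

In the yacht's washroom, take the plain soap bar out of the two-pocket wooden tray and lay it flat on the floor of the soap dish, without dropping it. Its pocket is too snug for fingers: press down on an end of the bar, feeling which of the two ends gives way, so that the other end tips up and can be pinched. Leave the lidded case in its pocket and the nail brush and the cream jar where they stand.

Things in the scene. Friction and masses are not known exactly. Their poses are not given: they have to be found in the camera images.
- bar: The soap bar: a plain ivory block, 110 (its x) x 50 (y) x 28 mm (z), about 0.14 kg, smooth flat top. Origin at the centre of its underside. It starts lying level in one of the tray's two pockets, its top 2 mm below the tray's rim.
- bar_mid (a point): The middle of the soap bar, 14 mm above its underside.
- tray: Fixed wooden tray, 154 (x) x 144 (y) x 58 mm high, origin at the centre of its underside. Two open pockets side by side, centred at y = +33 and -33 mm, each 130 mm long (x) and 54 mm wide (y), walls 12 mm thick: a bar has 2 mm free at each side and 10 mm at each end.
- pocket_a (a point): Centre of the pocket at y = +33 mm, at rim height. A step fills one half of each pocket's length (to 3 mm past the middle), its top 30 mm below the rim; a bar rests on it. Under the bar's other half the floor is 22 mm lower. Which half is low is hidden, varies from day to day and between the pockets.
- pocket_b (a point): Centre of the pocket at y = -33 mm, at rim height. In either pocket: pressed on its end over the low half, a bar rocks down by about 25 degrees and stays so, its other end standing about 20 mm above the rim; pressed on its end over the step it is firm.
- dish: Fixed white soap dish, a shallow rectangular tray 154 (x) x 94 (y) x 14 mm high; origin at the centre of its underside; inside 136 x 76 mm, floor 6 mm thick, so the rim is 8 mm above its floor.
- case: Ivory lidded case, 110 x 50 x 22 mm with a round thumb stud (32 mm across, 5 mm high) on its top; lies in the tray's other pocket and must stay there. Origin at the centre of its underside.
- nailbrush: Wooden nail brush, 85 x 34 x 30 mm, on the counter between tray and dish. Origin under its centre.
- jar: Squat glass cream jar, 52 mm across, 42 mm high. Origin under its centre.
Not all that is in view belongs to the job. What is shaped like the bar but purple is not meant. Several things look just like the dish: the one meant starts nearest to the robot's base.

How it is judged:
By the outcome, as a careful person would: the job done as asked, in the order asked, and still so for the second after the job is handed in, with the robot touching nothing.
It also fails if it takes over 58 s, if anything falls off the work surface, if the arm or the gripper's body presses on something with over 40 N, if the wrist force passes 120 N, or if a joint passes its speed limit or range.

## Robot

A 6-joint arm with a two-finger parallel gripper is mounted at the origin on the work surface. World frame = base frame: x ahead of the robot, y to its left, z up, the work surface at z = 0. Lengths are in m, angles in rad, forces in N, time in s.
With the tool pointing down it reaches from about 0.375 to 0.975 m from the base axis. Payload 3.8 kg.
Tool frame: the origin (TCP) lies on the centre line of the jaws, within the pads' length; the fingertips stand 25 mm ahead of it and the grasp point (between the pads) lies 6 mm ahead of it; y points along the fingers, z is the direction in which the jaws open and shut, and the axes are right-handed (so a half turn about y gives the same grasp; the last joint's range is limited). The gripper opens to 85 mm and grips with 20 to 120 N. Pads are 22 mm wide; open, the fingers measure 114 mm over their backs; the gripper's body (76 mm by 85 mm) begins 54 mm behind the grasp point. The pads swing forward as they close: fully open they stand 13 mm farther back than shut.
Start: joints at [1.246, 0.264, 1.604, -0, 1.274, -0.037], TCP at [0.192, 0.647, 0.256] pointing down, gripper open.
Joint ranges: [-2.63, 2.63], [-0.94, 2.18], [0.31, 2.57], [-1.31, 4.45], [0, 2.66], [-2.55, 2.55]. Speed limits (rad/s): [2.57, 2.57, 3.14, 3.14, 3.14, 3.14].

## Interface

Orientations are given as a rotation vector (axis times angle).
In Python, from workcell import bot gives the robot as it stands.
- The arm moves only by the shell command python3 -m jog 'ROWS' [FORCE]. ROWS is JSON, a list of rows, each a list of 5 numbers: the shift along the world's x, y, z in mm, then the turn about the world's z in degrees, then the finger opening in mm, from 0 to 85.4. A call has exactly 10 rows; each row is the pose to reach, as a shift and turn from the pose commanded when the call began; what a row does not reach only later rows make up. A row lasts 1/8 s, in which the tool goes at most 62.5 mm and 10.7 degrees, less where a joint would pass 70% of its speed; a pose out of reach is approached as far as the arm can. A call with a gripper value outside its range is refused whole. The fingers move at their own pace and stop on an object; FORCE is the grip in N (left out, the last holds). Time passes only in rows, so rows that repeat a pose let the fingers close, or fill a call up. It gives the time, the measured TCP pose, the force and the opening at its end, in the units of the state.
- bot.read_state(): the state, without advancing time (a new reading comes with each control period).
- bot.read_camera(name): name is "scene" or "top" or "wrist"; returns a dict with "pixels" (420x560x3 uint8, red, green, blue), "fx", "fy", "cx", "cy" (pixels), "R" (3x3) and "t" (3): a world point X has camera coordinates R X + t. Camera axes: x right, y down, z forward; pixel columns grow to the right and rows downward; lengths in m; the calibration is good to about 2 mm. A picture is of the moment at which its call begins. There is no depth.
- bot.finish_job(): hands the job in, once; it reports no verdict.
The state is a dict: "time": time; "q": joint angles; "joint_vel": joint speeds; "joint_torque": joint torques, N m; "tool_pos": TCP position; "tcp_rot": TCP orientation; "wrist_force": force on the tool from outside, world axes, zero at the start; "torque": the same for the moment, N m; "width": opening from 0.0 (shut) to 1.0 (fully open).
Only numpy, scipy, OpenCV 4.12 (cv2) and the standard library are available. Lean on these libraries where they do the work, as an engineer would, in place of code of your own. Each camera call takes 0.05 s, during which the arm holds its last target.

## Working session

There is one attempt and no reset: what is moved stays moved. The work goes in short steps, Python scripts to look and compute and a shell command to move; the robot and the scene stay as the last step left them, time stands still between calls to the robot, and variables do not carry over. Pictures are saved under pics/ and viewed, and the job is handed in when it is done.

```bash
ls; mkdir -p pics; cat > h.py <<'E'
import cv2,numpy as np,json,pickle
from workcell import bot
def snap(n,tag):
    c=bot.read_camera(n); pickle.dump(c,open(f'pics/{tag}.pkl','wb'))
    cv2.imwrite(f'pics/{tag}.png',np.ascontiguousarray(c['pixels'][:,:,::-1])); return c
def crop(tag,x0,y0,x1,y1,s,out):
    im=cv2.imread(f'pics/{tag}.png')[y0:y1,x0:x1]
    cv2.imwrite(f'pics/{out}.png',cv2.resize(im,None,fx=s,fy=s,interpolation=cv2.INTER_CUBIC))
def load(tag): return pickle.load(open(f'pics/{tag}.pkl','rb'))
def P(c,z,uv):
    R=np.array(c['R']);t=np.array(c['t']);o=-R.T@t
    d=R.T@np.array([(uv[0]-c['cx'])/c['fx'],(uv[1]-c['cy'])/c['fy'],1]);
    return o+d*(z-o[2])/d[2]
def tri(obs):
    A=np.zeros((3,3));b=np.zeros(3);
    L=[]
    for c,uv in obs:
        R=np.array(c['R']);t=np.array(c['t']);o=-R.T@t
        d=R.T@np.array([(uv[0]-c['cx'])/c['fx'],(uv[1]-c['cy'])/c['fy'],1]);d/=np.linalg.norm(d)
        M=np.eye(3)-np.outer(d,d);A+=M;b+=M@o;L.append((o,d))
    X=np.linalg.solve(A,b)
    return X,[np.linalg.norm(np.cross(X-o,d))*1e3 for o,d in L]
def proj(c,X):
    p=np.array(c['R'])@np.array(X)+np.array(c['t']);return c['fx']*p[0]/p[2]+c['cx'],c['fy']*p[1]/p[2]+c['cy']
E
python3 - <<'E'
from h import *
for n in("scene","top","wrist"):
    c=snap(n,n+"0"); R=np.array(c['R']);print(n,c['fx'],(-R.T@np.array(c['t'])).round(3),R.round(2).tolist())
print(bot.read_state())
E
```

```text
pics
scene 397.62050774764873 [1.043 0.568 0.53 ] [[-0.69, 0.72, 0.01], [0.38, 0.37, -0.85], [-0.62, -0.58, -0.53]]
top 492.2708657030239 [0.451 0.076 1.32 ] [[0.0, -1.0, -0.01], [-1.0, -0.0, -0.07], [0.07, 0.01, -1.0]]
wrist 363.66115923733867 [0.113 0.67  0.373] [[0.28, 0.96, -0.0], [0.91, -0.27, 0.32], [0.31, -0.09, -0.95]]
{'time': 0.15, 'q': array([ 1.24611335e+00,  2.64624176e-01,  1.60508048e+00,  2.85173303e-05,
        1.27371621e+00, -3.68984424e-02]), 'joint_vel': array([-0.00073159, -0.00285249, -0.00428273,  0.00069114, -0.00166971,
        0.00153876]), 'joint_torque': array([ 1.39738047e-03, -5.15894830e+01, -3.67965066e+01, -7.71949135e-05,
        7.85997254e-03, -2.15625427e-06]), 'tool_pos': array([0.19140536, 0.64673418, 0.2552074 ]), 'tcp_rot': array([-1.56076299,  0.22622669, -0.22566649]), 'wrist_force': array([ 0.00147731, -0.36489371,  0.58616746]), 'torque': array([-0.02307953, -0.07046738, -0.0296051 ]), 'width': 1.0010474169583814}
```

View pics/scene0.png

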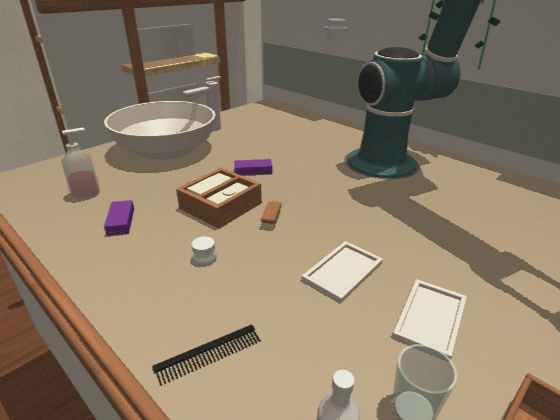

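View pics/top0.png

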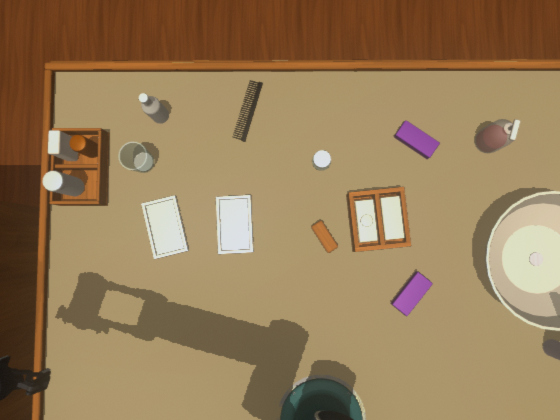

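View pics/wrist0.png

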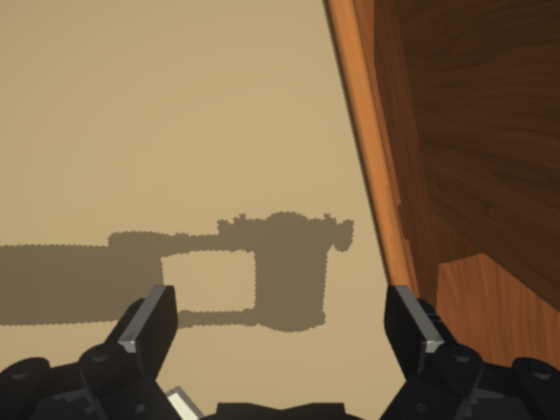

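The top view shows the tray at about (379,219), with the studded case in its left pocket and the plain bar in its right pocket (393,217). The dishes are at (235,224) and (165,227), and the brush and jar are at (325,236) and (322,159). I'll enlarge these areas.

```bash
python3 - <<'E'
from h import *
crop('top0',340,175,420,260,8,'c1'); crop('top0',135,180,265,265,6,'c2'); crop('scene0',170,160,270,230,8,'c3');crop('scene0',295,235,475,355,4.4,'c4')
c=load('top0')
for uv in [(235,224),(165,227)]: X=P(c,.014,uv);print(X,np.linalg.norm(X[:2]))
E
```

```text
[0.51095529 0.22887549 0.014     ] 0.5598743564983855
[0.50263037 0.41550753 0.014     ] 0.6521378599582582
```

View pics/c1.png

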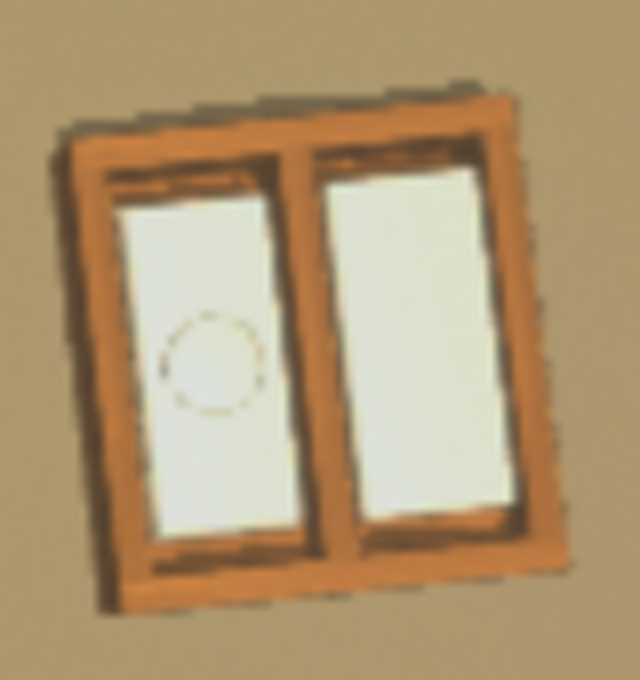

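View pics/c2.png

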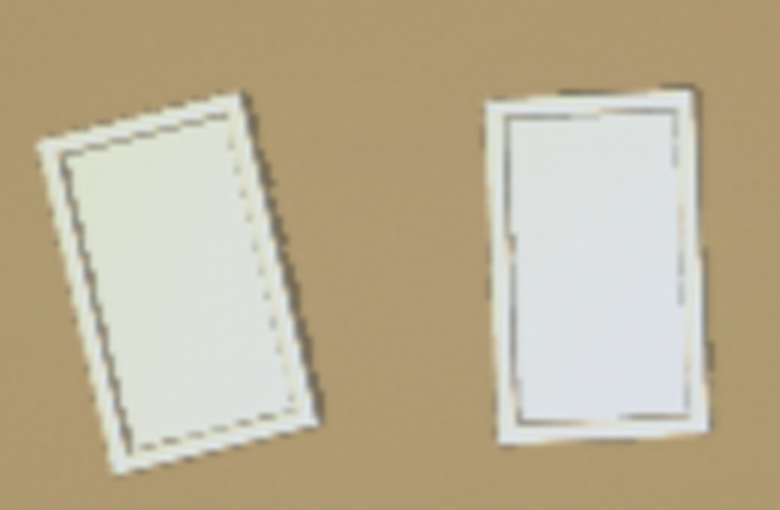

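View pics/c3.png

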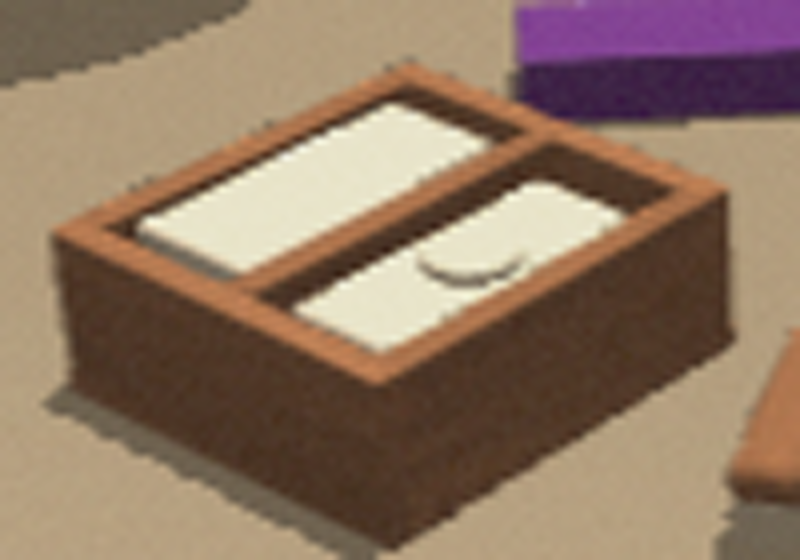

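View pics/c4.png

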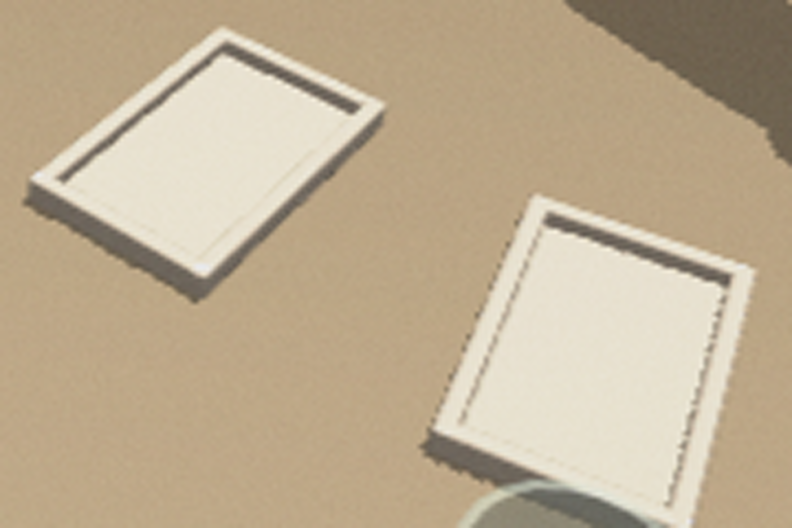

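```bash
python3 - <<'E'
from h import *
T=load('top0');S=load('scene0')
def o(p,x0,y0,s): return ((p[0]+.5)/s-.5+x0,(p[1]+.5)/s-.5+y0)
def do(name,tp,sp,to,so):
    X=[]
    for a,b in zip(tp,sp):
        x,e=tri([(T,o(a,*to)),(S,o(b,*so))]);X.append(x);print(name,x.round(4),np.round(e,1))
    X=np.array(X);print(' mean',X.mean(0).round(4),'xaxis deg',[np.degrees(np.arctan2(*(X[i]-X[j])[[1,0]])).round(1) for i,j in((0,3),(1,2))],'len',[np.linalg.norm(X[i]-X[j]).round(4) for i,j in((0,3),(1,2),(0,1),(3,2))])
# order TL,TR,BR,BL
do('rim',[(75,140),(512,98),(568,570),(122,610)],[(378,382),(55,235),(408,65),(725,190)],(340,175,8),(170,160,8))
do('bar',[(325,183),(473,168),(516,505),(362,520)],[(235,275),(140,225),(398,103),(490,147)],(340,175,8),(170,160,8))
do('dish',[(487,102),(692,88),(710,430),(498,443)],[(203,275),(33,180),(222,30),(383,105)],(135,180,6),(295,235,4.4))
for n,uv,z in(('brush',(325,236),.03),('jar',(322,159),.042)): print(n,P(T,z,uv))
E
```

```text
rim [ 0.591  -0.0684  0.0588] [0.8 0.8]
rim [ 0.6049 -0.2091  0.0567] [0.8 0.8]
rim [ 0.4542 -0.2253  0.0571] [0.2 0.2]
rim [ 0.4412 -0.0832  0.0581] [0.3 0.3]
 mean [ 0.5228 -0.1465  0.0577] xaxis deg [np.float64(5.6), np.float64(6.2)] len [np.float64(0.1505), np.float64(0.1515), np.float64(0.1413), np.float64(0.1427)]
bar [ 0.5789 -0.1501  0.0556] [1. 1.]
bar [ 0.5825 -0.1965  0.0563] [0.6 0.6]
bar [ 0.4738 -0.2084  0.0559] [1.3 1.3]
bar [ 0.4708 -0.161   0.0554] [1.2 1.2]
 mean [ 0.5265 -0.179   0.0558] xaxis deg [np.float64(5.7), np.float64(6.2)] len [np.float64(0.1086), np.float64(0.1093), np.float64(0.0465), np.float64(0.0475)]
dish [0.5843 0.2806 0.015 ] [0.4 0.4]
dish [0.5899 0.1902 0.0148] [0.7 0.7]
dish [0.4383 0.1815 0.0129] [0.9 0.9]
dish [0.4334 0.2735 0.0142] [1. 1.]
 mean [0.5115 0.2315 0.0142] xaxis deg [np.float64(2.7), np.float64(3.3)] len [np.float64(0.151), np.float64(0.1519), np.float64(0.0905), np.float64(0.0921)]
brush [ 0.47922308 -0.00903877  0.03      ]
jar [ 0.68043646 -0.00100186  0.042     ]
```

The two views agree with the text: rim at 58 mm, bar top at 56 mm, dish rim at 14 mm. Next I'll work out the tool yaw and the move to the bar.

```bash
cat >> h.py <<'E'
from scipy.spatial.transform import Rotation as Ro
def pose():
    s=bot.read_state();R=Ro.from_rotvec(s['tcp_rot']).as_matrix()
    print('t',s['time'],'tcp',(1e3*s['tool_pos']).round(1),'open dir deg',np.degrees(np.arctan2(R[1,2],R[0,2])).round(2),'down',R[:,1].round(3),'F',s['wrist_force'].round(1),'M',s['torque'].round(2),'w',round(s['width']*85.4,1),'q6',s['q'][5].round(2));return s,R
E
python3 - <<'E'
from h import *
s,R=pose()
c=np.array([.5264,-.179,.056]);a=np.radians(6)
for sg in(1,-1):
    p=c+sg*.043*np.array([np.cos(a),np.sin(a),0]);print(sg,p,((p-s['tool_pos'])*1e3).round(1))
E
```

```text
t 0.15 tcp [191.4 646.7 255.2] open dir deg 73.51 down [-0.001 -0.002 -1.   ] F [ 0.  -0.4  0.6] M [-0.02 -0.07 -0.03] w 85.5 q6 -0.04
1 [ 0.56916444 -0.17450528  0.056     ] [ 377.8 -821.2 -199.2]
-1 [ 0.48363556 -0.18349472  0.056     ] [ 292.2 -830.2 -199.2]
```

```bash
python3 -m jog '[[25,-55,0,8,0],[50,-110,0,16,0],[75,-165,0,22.5,0],[100,-220,0,22.5,0],[125,-275,0,22.5,0],[150,-330,0,22.5,0],[175,-385,0,22.5,0],[200,-440,0,22.5,0],[225,-495,0,22.5,0],[250,-550,0,22.5,0]]' 60; python3 -c "
from h import *
pose()"
```

```text
time: 1.4
tool_pos: [0.4419, 0.0954, 0.2563]
tcp_rot: [-1.569, -0.083, 0.082]
wrist_force: [0.2, 0.2, 0.3]
width: 0.0
t 1.4 tcp [441.9  95.4 256.3] open dir deg 96.01 down [ 0.001  0.    -1.   ] F [0.2 0.2 0.3] M [ 0.02 -0.02  0.01] w 0.0 q6 -1.52
```

```bash
python3 -m jog '[[24,-52,0,0,0],[48,-104,0,0,0],[72,-156,0,0,0],[96,-208,0,0,0],[120,-260,-10,0,0],[127,-270,-50,0,0],[127,-270,-100,0,0],[127,-270,-140,0,0],[127,-270,-150,0,0],[127,-270,-150,0,0]]'; python3 -c "
from h import *
s,R=pose()
snap('wrist','w1');snap('scene','s1');crop('s1',150,60,310,230,3.5,'c5')"
```

```text
time: 2.65
tool_pos: [0.5685, -0.1726, 0.1061]
tcp_rot: [-1.569, -0.082, 0.083]
wrist_force: [0.0, -0.3, 0.2]
width: -0.0
t 2.65 tcp [ 568.5 -172.6  106.1] open dir deg 96.02 down [-0.001  0.    -1.   ] F [ 0.  -0.3  0.2] M [-0.04 -0.03 -0.02] w -0.0 q6 -2.01
```

View pics/w1.png

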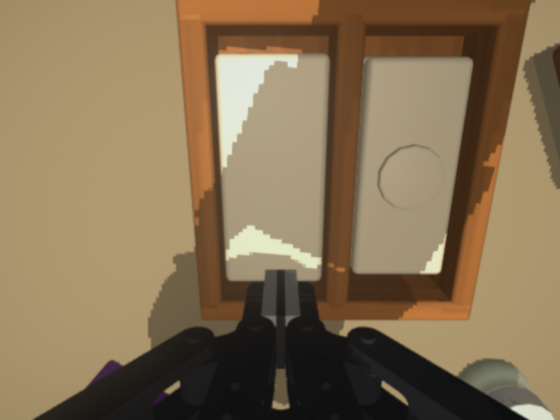

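View pics/c5.png

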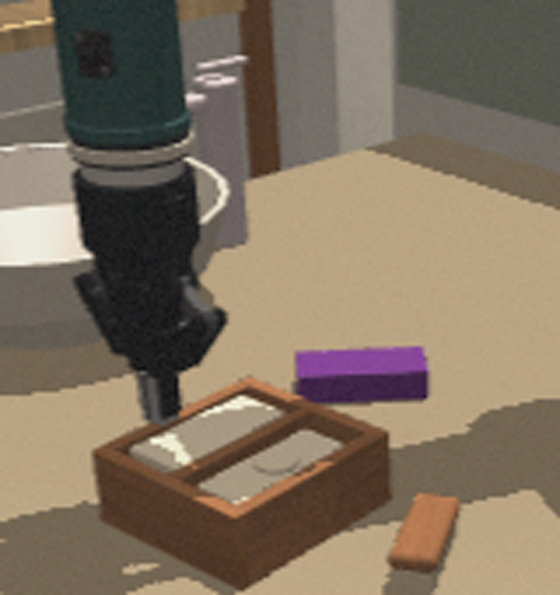

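The wrist view shows the shut tips at about (281,285), over the bar's near-camera end and centred in its pocket. Now I'll press down gently and feel for movement.

```bash
python3 -m jog '[[0,-1,-6,0,0],[0,-1,-12,0,0],[0,-1,-15,0,0],[0,-1,-18,0,0],[0,-1,-20,0,0],[0,-1,-22,0,0],[0,-1,-24,0,0],[0,-1,-26,0,0],[0,-1,-27,0,0],[0,-1,-27,0,0]]'
```

```text
time: 4.0
tool_pos: [0.5686, -0.1738, 0.0792]
tcp_rot: [-1.569, -0.082, 0.082]
wrist_force: [-0.3, -0.3, -0.8]
width: 0.001
```

```bash
python3 -m jog '[[0,0,-1,0,0],[0,0,-1,0,0],[0,0,-2,0,0],[0,0,-2,0,0],[0,0,-3,0,0],[0,0,-3,0,0],[0,0,-4,0,0],[0,0,-4,0,0],[0,0,-5,0,0],[0,0,-5,0,0]]'; python3 -c "
from h import *
s,R=pose()
snap('wrist','w2')"
```

```text
time: 5.25
tool_pos: [0.5685, -0.1737, 0.0742]
tcp_rot: [-1.569, -0.082, 0.083]
wrist_force: [0.0, 0.1, -0.6]
width: -0.002
t 5.25 tcp [ 568.5 -173.7   74.2] open dir deg 96.01 down [-0.  0. -1.] F [ 0.   0.1 -0.6] M [ 0.01  0.01 -0.05] w -0.1 q6 -2.01
```

View pics/w2.png

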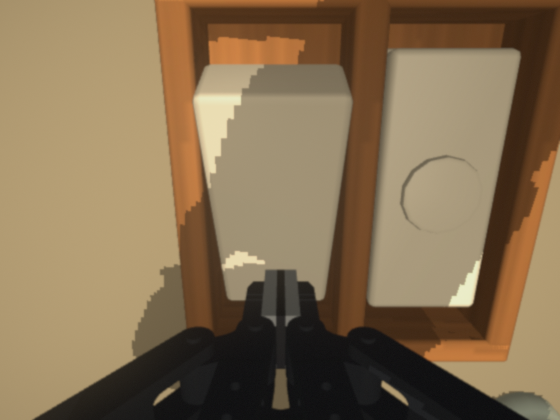

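The pressed (+x) end gave way: the wrist view shows the far end, at about (275,80), tilted up. I'll keep pressing until it's firm.

```bash
python3 -m jog '[[0,0,-1.5,0,0],[0,0,-3,0,0],[0,0,-4.5,0,0],[0,0,-6,0,0],[0,0,-7,0,0],[0,0,-8,0,0],[0,0,-9,0,0],[0,0,-10,0,0],[0,0,-10,0,0],[0,0,-10,0,0]]'; python3 -c "
from h import *
s,R=pose()
snap('wrist','w3');snap('scene','s3');crop('s3',170,130,270,230,6,'c6')"
```

```text
time: 6.55
tool_pos: [0.5704, -0.1741, 0.0673]
tcp_rot: [-1.57, -0.085, 0.08]
wrist_force: [-3.3, 1.5, 13.5]
width: -0.003
t 6.55 tcp [ 570.4 -174.1   67.3] open dir deg 96.01 down [ 0.003 -0.001 -1.   ] F [-3.3  1.5 13.5] M [0.3  0.55 0.04] w -0.2 q6 -2.01
```

View pics/w3.png

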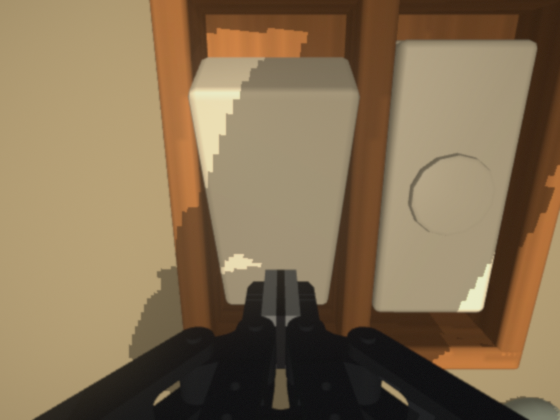

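View pics/c6.png

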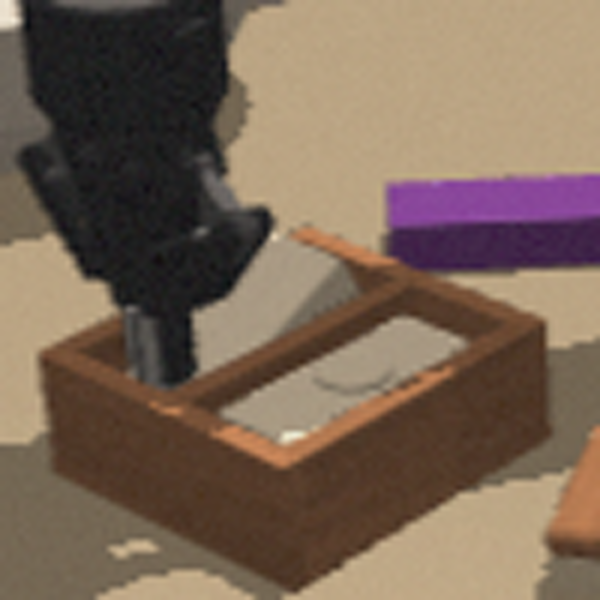

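```bash
python3 -m jog '[[0,0,-1,0,0],[0,0,-2,0,0],[0,0,-3,0,0],[0,0,-4,0,0],[0,0,-4,0,0],[0,0,-4,0,0],[0,0,-4,0,0],[0,0,-4,0,0],[0,0,-4,0,0],[0,0,-4,0,0]]'; python3 -c "
from h import *
s,R=pose()"
```

```text
time: 7.9
tool_pos: [0.5722, -0.1745, 0.0662]
tcp_rot: [-1.571, -0.088, 0.077]
wrist_force: [-5.3, 2.8, 25.5]
width: -0.002
t 7.9 tcp [ 572.2 -174.5   66.2] open dir deg 96.0 down [ 0.007 -0.002 -1.   ] F [-5.3  2.8 25.5] M [ 0.57  1.01 -0.09] w -0.2 q6 -2.01
```

Pressing harder barely moves it, so it's bottomed. I'll lift off, move back to look, and see whether it stays.

```bash
python3 -m jog '[[0,0,4,0,0],[0,0,20,0,0],[0,0,60,0,70],[-50,-5,100,0,70],[-93,-10,110,0,70],[-93,-10,110,0,70],[-93,-10,110,0,70],[-93,-10,110,0,70],[-93,-10,110,0,70],[-93,-10,110,0,70]]'; python3 -c "
from h import *
s,R=pose()
snap('wrist','w4');snap('scene','s4');snap('top','t4');crop('s4',170,130,270,230,6,'c7');crop('t4',330,165,430,265,6,'c8')"
```

```text
time: 9.15
tool_pos: [0.4759, -0.1836, 0.1698]
tcp_rot: [-1.569, -0.082, 0.083]
wrist_force: [-0.7, 0.4, -0.5]
width: 0.822
t 9.15 tcp [ 475.9 -183.6  169.8] open dir deg 96.03 down [-0.001  0.    -1.   ] F [-0.7  0.4 -0.5] M [-0.01 -0.   -0.04] w 70.2 q6 -2.09
```

View pics/w4.png

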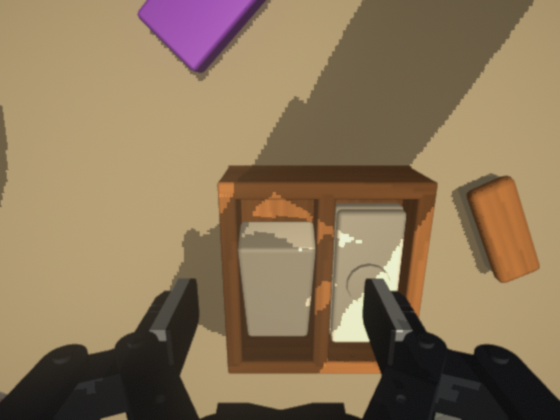

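View pics/c7.png

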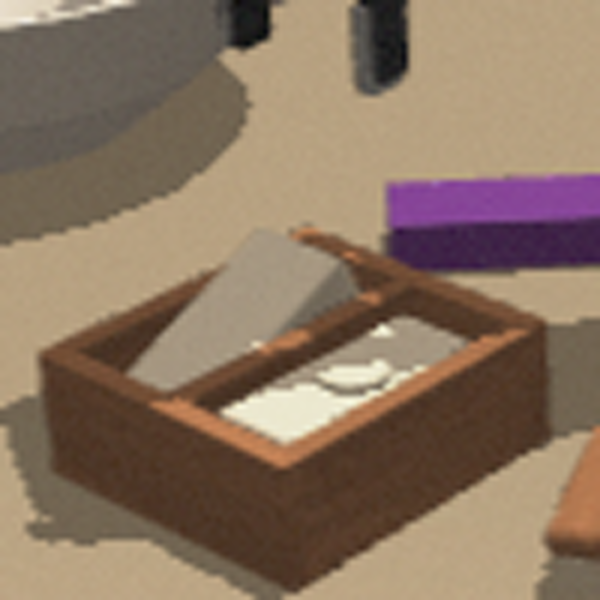

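The bar stays tipped. In the wrist view its raised edge runs from about (240,250) to (314,250), and the end face shows above that line. I'll measure the raised edge.

```bash
python3 - <<'E'
from h import *
W=load('w4');S=load('s4')
o=lambda p:((p[0]+.5)/6-.5+170,(p[1]+.5)/6-.5+130)
X=[]
for a,b in(((240,250),(262,228)),((314,250),(342,262))):
    x,e=tri([(W,a),(S,o(b))]);X.append(x);print(x.round(4),np.round(e,1))
m=(X[0]+X[1])/2;print(m)
c=np.array([.5264,-.179]);u=np.array([np.cos(np.radians(6)),np.sin(np.radians(6))])
print('along',(m[:2]-c)@u)
# tips seen
crop('w4',140,260,420,400,2.8,'c9')
E
```

```text
[ 0.4912 -0.2074  0.0762] [0.2 0.2]
[ 0.4863 -0.1602  0.075 ] [0.7 0.7]
[ 0.48873698 -0.18377717  0.07559036]
along -0.03795604487677315
```

View pics/c9.png

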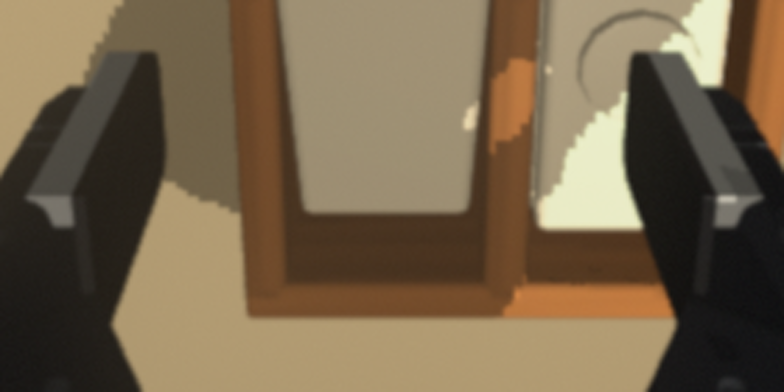

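View pics/s4.png

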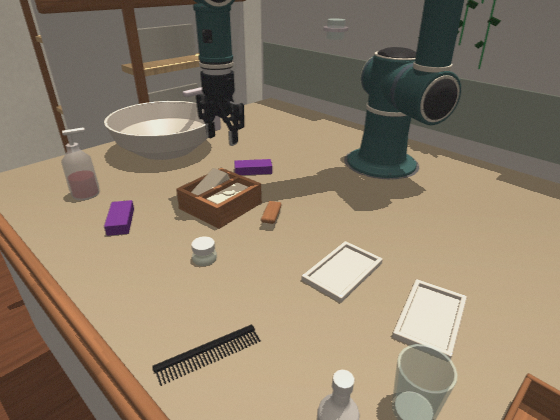

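```bash
python3 - <<'E'
from h import *
W=load('w4');s,R=pose()
Rc=np.array(W['R']);t=np.array(W['t'])
d=W['fx']*.0702/169.3
for uv in((196,278.6),(365.4,278.6)):
    pc=np.array([(uv[0]-W['cx'])/W['fx']*d,(uv[1]-W['cy'])/W['fy']*d,d])
    Xw=Rc.T@(pc-t); print('open70 tool',(R.T@(Xw-s['tool_pos'])*1e3).round(1))
# shut tip: pixel (281,270), same camera mount; assume same tool x as found
o=-Rc.T@t
for uv in((281,270),(281,268)):
    dd=Rc.T@np.array([(uv[0]-W['cx'])/W['fx'],(uv[1]-W['cy'])/W['fy'],1])
    ot=R.T@(o-s['tool_pos'])*1e3;dt=R.T@dd
    for tx in(-11,-9,11,): k=(tx-ot[0])/dt[0];print('shut',uv,tx,(ot+k*dt).round(1))
E
```

```text
t 9.3 tcp [ 475.7 -183.7  170. ] open dir deg 96.02 down [-0.  0. -1.] F [-0.3 -0.5 -0.1] M [-0.01  0.02  0.02] w 69.7 q6 -2.09
open70 tool [ -8.4  17.  -34.8]
open70 tool [-8.5 17.  35.5]
shut (281, 270) -11 [-11.   19.8   0.5]
shut (281, 270) -9 [-9.  23.7  0.5]
shut (281, 270) 11 [11.  62.5  0.6]
shut (281, 268) -11 [-11.   21.6   0.5]
shut (281, 268) -9 [-9.  25.5  0.5]
shut (281, 268) 11 [11.  64.9  0.6]
```

```bash
python3 -m jog '[[10,0,0,0,64],[19,1,-10,0,64],[19,1,-30,0,64],[19,1,-50,0,64],[19,1,-65,0,64],[19,1,-75,0,64],[19,1,-80,0,64],[19,1,-84,0,64],[19,1,-85,0,64],[19,1,-85,0,64]]'; python3 -c "
from h import *
s,R=pose()
snap('wrist','w5');snap('scene','s5');crop('s5',170,120,270,220,6,'c10')"
```

```text
time: 10.55
tool_pos: [0.4949, -0.1829, 0.0857]
tcp_rot: [-1.57, -0.083, 0.082]
wrist_force: [-0.2, 0.2, 0.6]
width: 0.745
t 10.55 tcp [ 494.9 -182.9   85.7] open dir deg 96.01 down [ 0.001 -0.    -1.   ] F [-0.2  0.2  0.6] M [-0.02  0.02  0.03] w 63.6 q6 -2.08
```

View pics/w5.png

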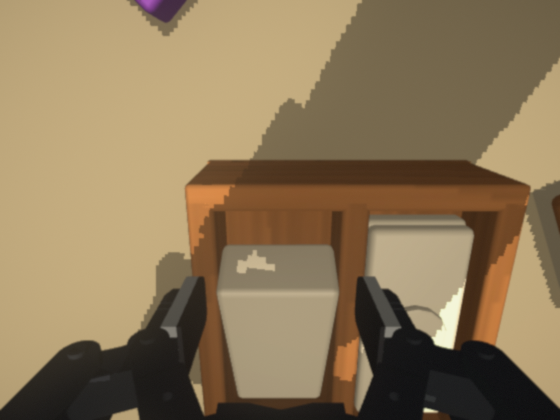

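View pics/c10.png

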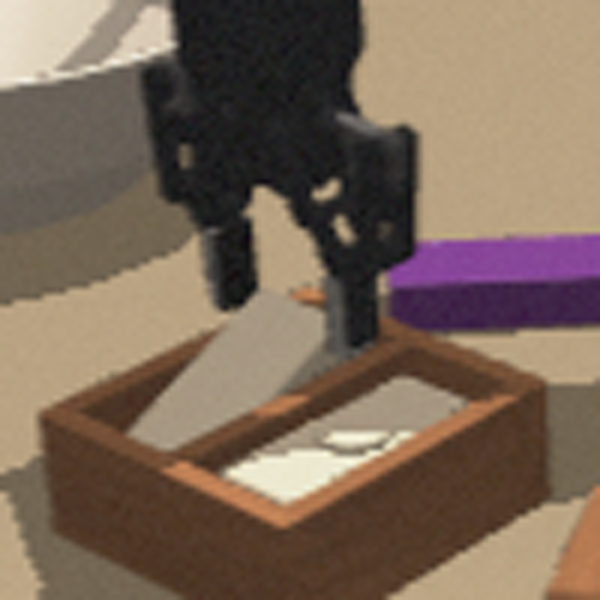

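The fingers straddle the raised end: the jaw gap is columns 206–356 and the bar is 219–337. I'll lower slightly and pinch.

```bash
python3 -m jog '[[0,0,-2.5,0,64],[0,0,-2.5,0,45],[0,0,-2.5,0,45],[0,0,-2.5,0,45],[0,0,-2.5,0,45],[0,0,-2.5,0,45],[0,0,-2.5,0,45],[0,0,-2.5,0,45],[0,0,-2.5,0,45],[0,0,-2.5,0,45]]' 50; python3 -c "
from h import *
s,R=pose()
snap('scene','s6');crop('s6',170,120,270,220,6,'c11')"
```

```text
time: 11.9
tool_pos: [0.4946, -0.1827, 0.0828]
tcp_rot: [-1.569, -0.082, 0.082]
wrist_force: [0.1, 1.1, 1.0]
width: 0.571
t 11.9 tcp [ 494.6 -182.7   82.8] open dir deg 96.01 down [ 0.  0. -1.] F [0.1 1.1 1. ] M [ 0.23 -0.07  0.06] w 48.8 q6 -2.08
```

View pics/c11.png

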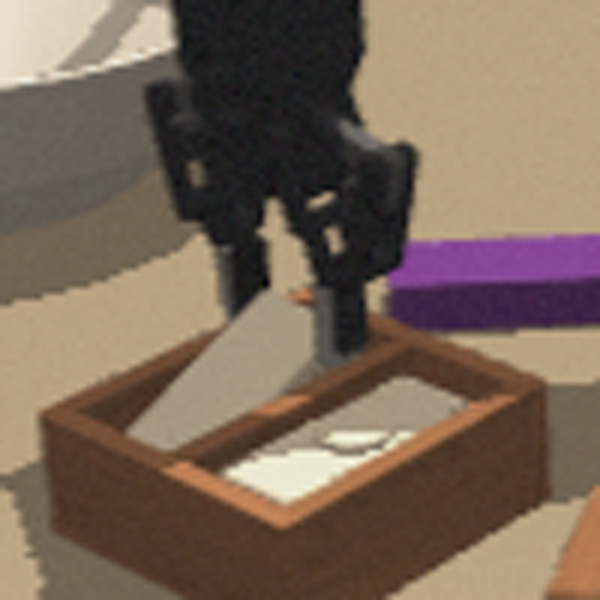

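Gripped (opening about 49 mm, bar 50 mm). I'll lift it straight up.

```bash
python3 -m jog '[[0,0,2,0,45],[0,0,6,0,45],[0,0,12,0,45],[0,0,20,0,45],[0,0,30,0,45],[0,0,42,0,45],[0,0,55,0,45],[0,0,70,0,45],[0,0,85,0,45],[0,0,85,0,45]]'; python3 -c "
from h import *
s,R=pose()
snap('scene','s7');snap('wrist','w7');crop('s7',140,60,280,200,4.2,'c12')"
```

```text
time: 13.2
tool_pos: [0.4959, -0.1833, 0.1699]
tcp_rot: [-1.571, -0.085, 0.08]
wrist_force: [0.7, 0.5, -1.5]
width: 0.567
t 13.2 tcp [ 495.9 -183.3  169.9] open dir deg 96.01 down [ 0.004 -0.002 -1.   ] F [ 0.7  0.5 -1.5] M [-0.02  0.01 -0.06] w 48.5 q6 -2.08
```

View pics/c12.png

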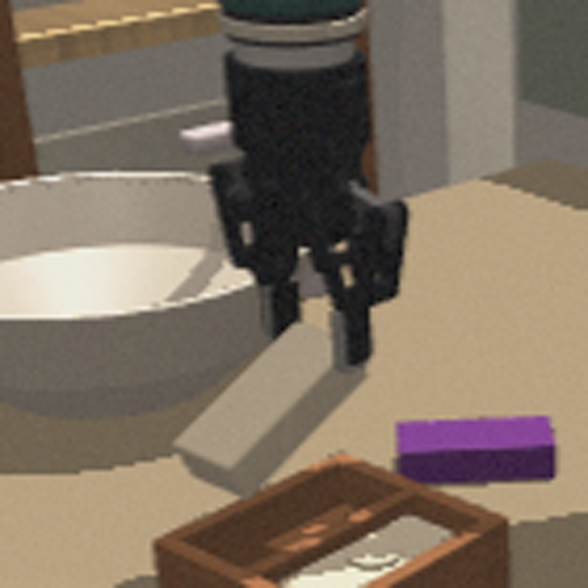

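View pics/w7.png

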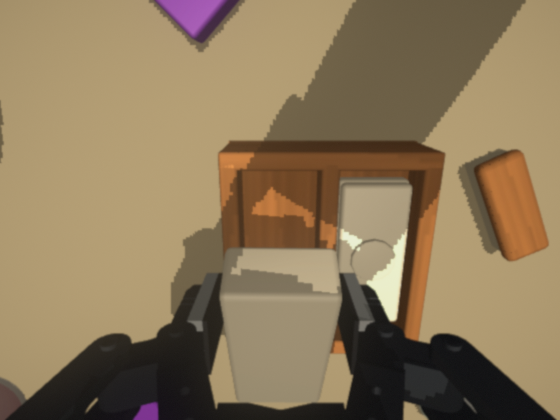

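The bar is held firmly, tilted, with its +x end hanging down. I'll carry it over to the dish.

```bash
python3 -m jog '[[0,20,15,0,45],[-3,60,25,0,45],[-6,110,25,0,45],[-10,160,25,0,45],[-14,210,25,0,45],[-18,260,25,-1,45],[-22,310,25,-2,45],[-26,360,25,-3,45],[-28.5,395,15,-3,45],[-28.5,412,0,-3,45]]'; python3 -m jog '[[0,0,0,0,45],[0,0,-15,0,45],[0,0,-30,0,45],[0,0,-45,0,45],[0,0,-55,0,45],[0,0,-60,0,45],[0,0,-60,0,45],[0,0,-60,0,45],[0,0,-60,0,45],[0,0,-60,0,45]]';  python3 -c "
from h import *
s,R=pose()
snap('scene','s8');snap('wrist','w8');crop('s8',260,120,420,300,3.3,'c13')"
```

```text
time: 14.55
tool_pos: [0.4656, 0.2318, 0.1681]
tcp_rot: [-1.57, -0.044, 0.043]
wrist_force: [-0.2, -0.5, -0.9]
width: 0.568
time: 15.8
tool_pos: [0.4663, 0.2294, 0.1082]
tcp_rot: [-1.57, -0.042, 0.041]
wrist_force: [-0.5, -0.2, -1.3]
width: 0.568
t 15.8 tcp [466.3 229.4 108.2] open dir deg 93.02 down [ 0.001  0.    -1.   ] F [-0.5 -0.2 -1.3] M [-0.06  0.05  0.01] w 48.5 q6 -1.21
```

View pics/c13.png

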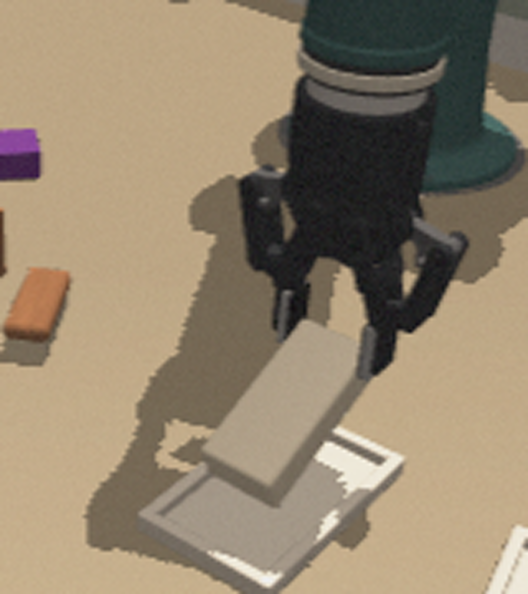

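View pics/w8.png

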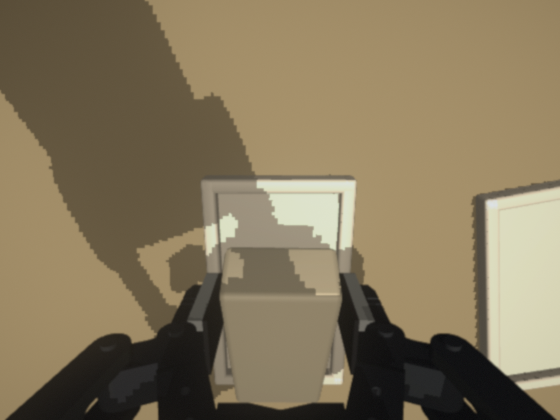

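The bar is aligned over the dish: bar columns 223–341, dish columns 205–355 in the wrist view. Next I'll lower until the low end touches.

```bash
python3 -m jog '[[0,0,-6,0,45],[0,0,-12,0,45],[0,0,-15,0,45],[0,0,-17,0,45],[0,0,-19,0,45],[0,0,-21,0,45],[0,0,-23,0,45],[0,0,-25,0,45],[0,0,-26,0,45],[0,0,-26,0,45]]' 30; python3 -c "
from h import *
s,R=pose()
snap('scene','s9');crop('s9',260,120,420,300,3.3,'c14')"
```

```text
time: 17.15
tool_pos: [0.4661, 0.2293, 0.0821]
tcp_rot: [-1.57, -0.041, 0.041]
wrist_force: [-1.5, -0.6, 2.2]
width: 0.571
t 17.15 tcp [466.1 229.3  82.1] open dir deg 93.01 down [-0.  0. -1.] F [-1.5 -0.6  2.2] M [-0.02  0.23 -0.02] w 48.7 q6 -1.21
```

View pics/c14.png

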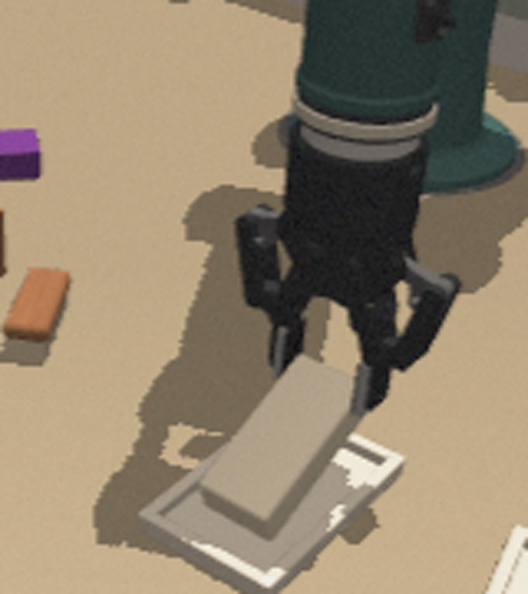

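The low end is on the floor (force +3.5 N against the carried reading). Keep lowering with a lighter grip so the bar pivots flat.

```bash
python3 -m jog '[[0,0,-2,0,45],[0,0,-4,0,45],[0,0,-6,0,45],[0,0,-8,0,45],[0,0,-10,0,45],[0,0,-12,0,45],[0,0,-14,0,45],[0,0,-16,0,45],[0,0,-18,0,45],[0,0,-20,0,45]]' 25; python3 -c "
from h import *
s,R=pose()
snap('scene','s10');crop('s10',260,120,420,300,3.3,'c15')"
```

```text
time: 18.45
tool_pos: [0.466, 0.2294, 0.0623]
tcp_rot: [-1.57, -0.041, 0.041]
wrist_force: [-4.6, -0.5, 7.3]
width: 0.567
t 18.45 tcp [466.  229.4  62.3] open dir deg 93.01 down [-0.  0. -1.] F [-4.6 -0.5  7.3] M [0.1  0.33 0.06] w 48.4 q6 -1.21
```

View pics/c15.png

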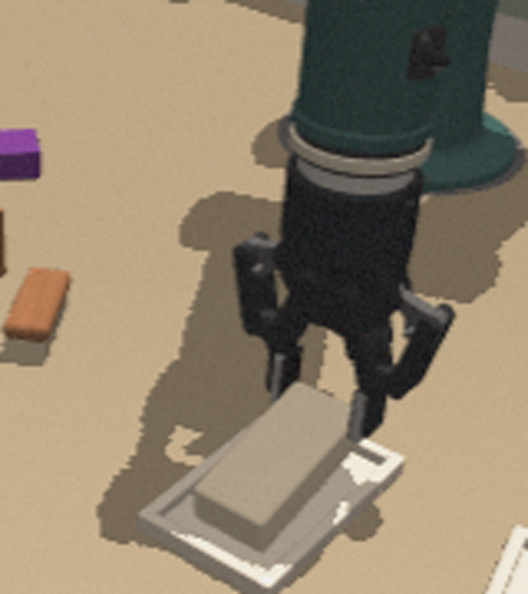

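```bash
python3 -m jog '[[0,0,-2,0,45],[0,0,-4,0,45],[0,0,-6,0,45],[0,0,-8,0,45],[0,0,-10,0,45],[0,0,-12,0,45],[0,0,-13,0,45],[0,0,-14,0,45],[0,0,-15,0,45],[0,0,-15,0,45]]' 25; python3 -c "
from h import *
s,R=pose()
snap('scene','s11');crop('s11',290,180,390,300,5,'c16')"
```

```text
time: 19.75
tool_pos: [0.4661, 0.2294, 0.047]
tcp_rot: [-1.57, -0.042, 0.041]
wrist_force: [-3.1, 0.4, 4.0]
width: 0.568
t 19.75 tcp [466.1 229.4  47. ] open dir deg 93.02 down [ 0.  0. -1.] F [-3.1  0.4  4. ] M [0.08 0.12 0.01] w 48.5 q6 -1.21
```

View pics/c16.png

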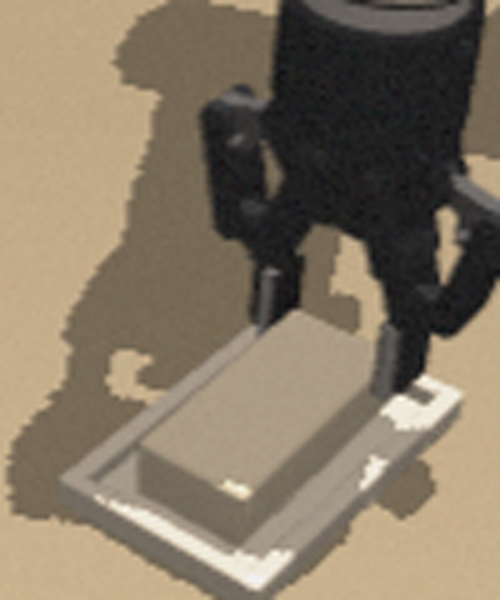

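```bash
python3 -m jog '[[0,0,-1,0,45],[0,0,-1,0,45],[0,0,-2,0,45],[0,0,-2,0,45],[0,0,-3,0,45],[0,0,-3,0,45],[0,0,-4,0,45],[0,0,-4,0,45],[0,0,-4,0,45],[0,0,-4,0,45]]' 25; python3 -c "
from h import *
s,R=pose()
snap('scene','s12');crop('s12',290,180,390,300,5,'c17')"
```

```text
time: 21.05
tool_pos: [0.4662, 0.2293, 0.0428]
tcp_rot: [-1.57, -0.041, 0.041]
wrist_force: [-2.7, -0.0, 5.1]
width: 0.574
t 21.05 tcp [466.2 229.3  42.8] open dir deg 93.01 down [ 0.  0. -1.] F [-2.7 -0.   5.1] M [0.06 0.11 0.06] w 49.1 q6 -1.21
```

View pics/c17.png

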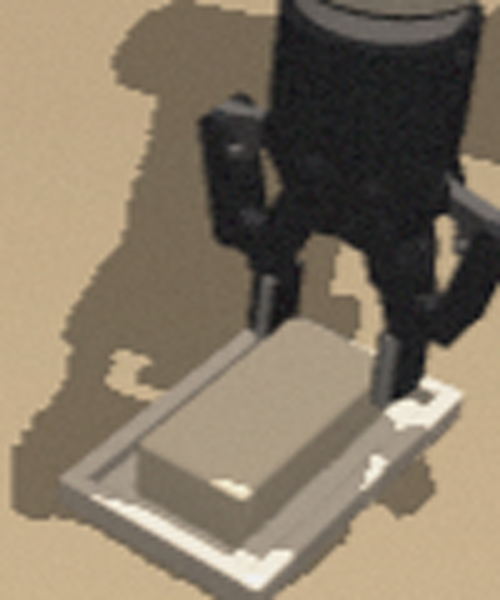

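```bash
python3 -m jog '[[0,0,-1,0,45],[0,0,-1,0,45],[0,0,-2,0,45],[0,0,-2,0,45],[0,0,-3,0,45],[0,0,-3,0,45],[0,0,-3,0,45],[0,0,-3,0,45],[0,0,-3,0,45],[0,0,-3,0,45]]' 25; python3 - <<'E'
from h import *
s,R=pose()
snap('scene','s13');snap('wrist','w13');crop('s13',290,180,390,300,5,'c18');crop('w13',180,160,380,400,2.5,'c19')
E
```

```text
time: 22.35
tool_pos: [0.4662, 0.2293, 0.0425]
tcp_rot: [-1.571, -0.041, 0.042]
wrist_force: [-11.5, -2.6, 26.4]
width: 0.572
t 22.35 tcp [466.2 229.3  42.5] open dir deg 93.01 down [-0.001 -0.    -1.   ] F [-11.5  -2.6  26.4] M [-0.57  1.38  0.  ] w 48.9 q6 -1.21
```

View pics/c18.png

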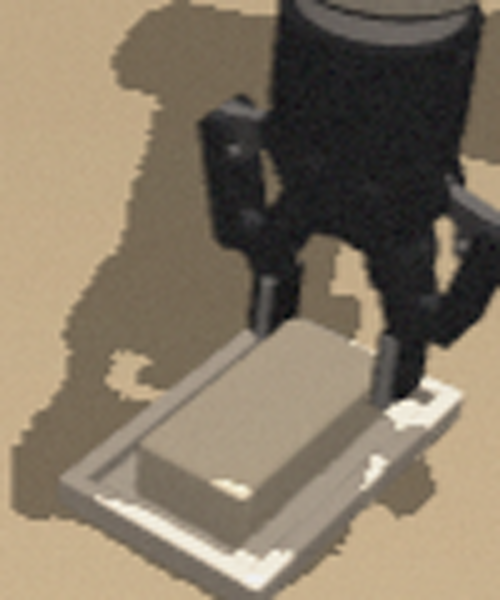

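View pics/c19.png

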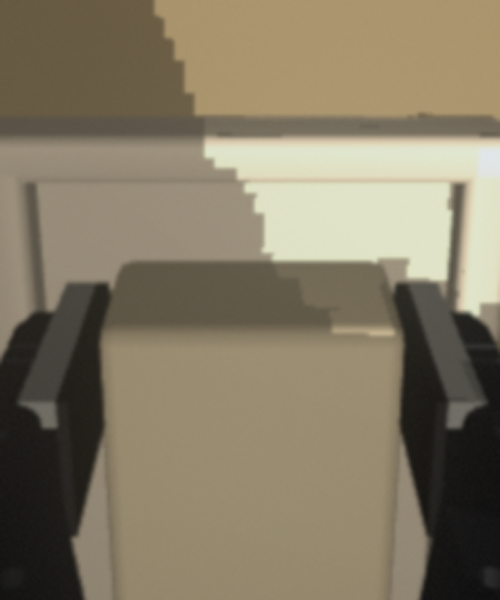

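The force rose sharply at 42.5 mm, so the bar is flat on the floor. I'll ease the preload, open and retreat.

```bash
python3 -m jog '[[0,0,1.5,0,45],[0,0,2.5,0,45],[0,0,2.5,0,52],[0,0,2.5,0,58],[0,0,2.5,0,64],[0,0,2.5,0,64],[0,0,4,0,64],[0,0,20,0,64],[0,0,50,0,64],[0,0,90,0,64]]' 25; python3 -m jog '[[0,0,30,0,64],[0,0,60,0,64],[-20,-60,60,0,64],[-40,-120,60,0,64],[-40,-170,60,0,64],[-40,-170,60,0,64],[-40,-170,60,0,64],[-40,-170,60,0,64],[-40,-170,60,0,64],[-40,-170,60,0,64]]'; python3 - <<'E'
from h import *
s,R=pose()
snap('scene','s14');snap('top','t14');crop('s14',290,220,390,310,6,'c20');crop('t14',135,140,425,265,2.7,'c21');crop('t14',205,185,265,265,8,'c22')
E
```

```text
time: 23.7
tool_pos: [0.4655, 0.2289, 0.1308]
tcp_rot: [-1.571, -0.04, 0.042]
wrist_force: [0.3, -0.4, -0.5]
width: 0.749
time: 24.95
tool_pos: [0.4261, 0.06, 0.1896]
tcp_rot: [-1.57, -0.042, 0.043]
wrist_force: [-0.4, -0.8, 0.2]
width: 0.75
t 24.95 tcp [426.1  60.  189.6] open dir deg 93.1 down [-0. -0. -1.] F [-0.4 -0.8  0.2] M [0.04 0.02 0.01] w 64.0 q6 -1.54
```

View pics/c20.png

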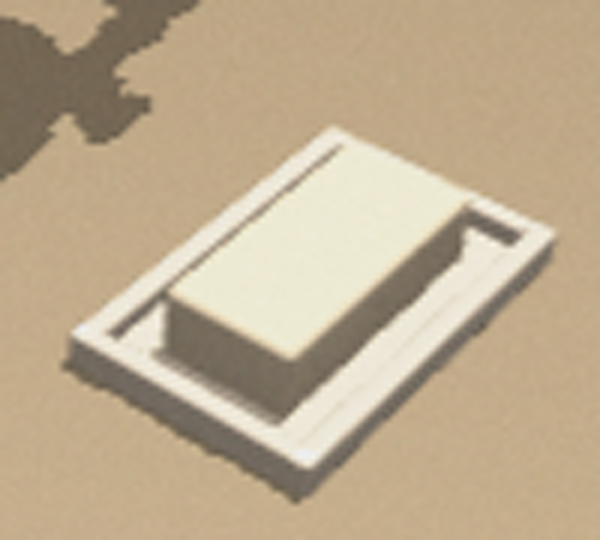

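View pics/c21.png

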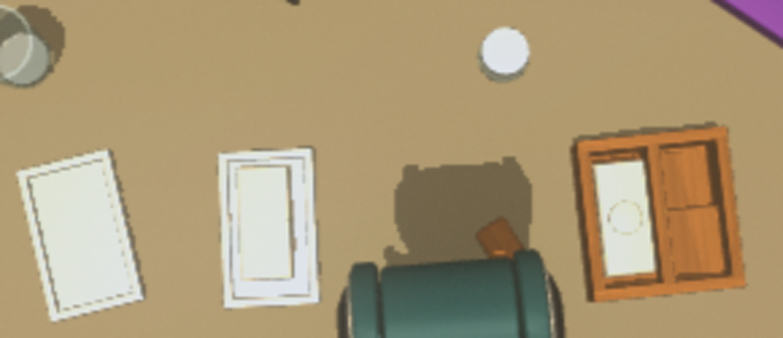

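View pics/c22.png

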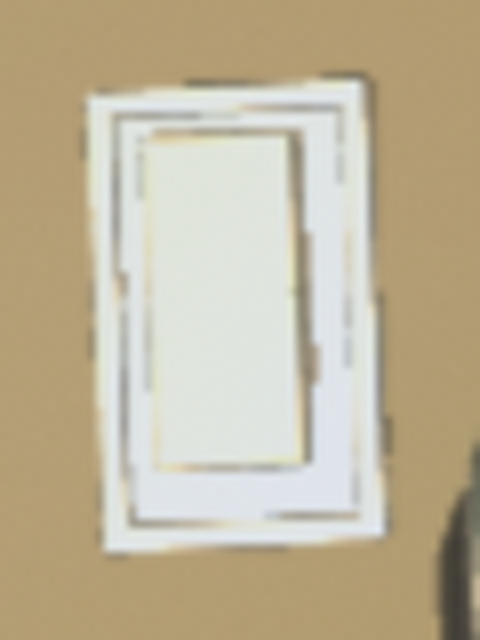

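View pics/s14.png

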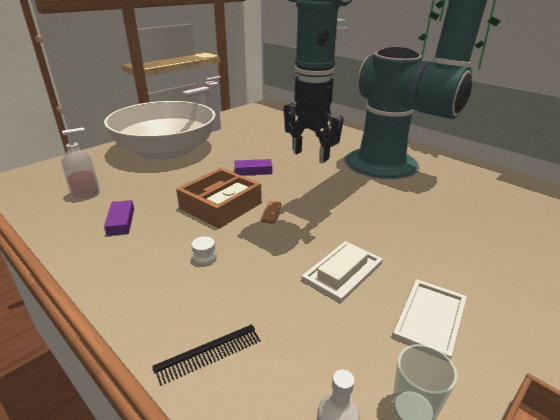

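The bar lies inside the dish, and the brush, jar and case look unmoved. I'll check that it's level.

```bash
python3 - <<'E'
from h import *
T=load('t14');S=load('s14')
o=lambda p,x0,y0,s:((p[0]+.5)/s-.5+x0,(p[1]+.5)/s-.5+y0)
for a,b in zip([(148,140),(290,137),(305,462),(155,465)],[(293,358),(168,293),(345,145),(467,208)]):
    x,e=tri([(T,o(a,205,185,8)),(S,o(b,290,220,6))]);print(x.round(4),np.round(e,1))
E
```

```text
[0.5673 0.2591 0.0338] [0.7 0.7]
[0.569  0.2117 0.0327] [0.2 0.2]
[0.4629 0.2052 0.0319] [1.2 1.2]
[0.4616 0.2547 0.0307] [0.9 0.9]
```

The corner heights are 31–34 mm, against 34 mm expected, so the bar is flat within the measuring error. I'm handing the job in.

```bash
python3 -c "
from h import *
print(bot.finish_job()); pose()"
```

```text
the job is handed in; nothing more can be done
None
the job is handed in; nothing more can be done
```

The soap bar now lies flat on the floor of the dish nearest the robot, and I handed the job in at about 25 s of the 58 s allowed.

**What I did:** I pressed the bar's +x end with shut fingers. It gave way and bottomed firmly at about 25 N, so I never needed to press the other end. The −x end stayed up, about 18 mm above the rim. I pinched that end across its width at 50 N, lifted it and carried it to the dish. I set the hanging end down first, then lowered with a light grip until the bar pivoted flat. Contact turned firm at 26 N; I eased that off before opening the fingers and backing away.

**Last checks:**
- **Bar in the dish:** the four top corners measured 31–34 mm high, against 34 mm expected for a bar lying flat. They differ by about 3 mm, slightly more than the 2 mm camera calibration. The bar lies inside the dish rim, a few mm off centre.
- **Other items:** by eye in the pictures, the case is still in its pocket and the brush and jar have not moved; I did not re-measure them. The arm hid part of the brush in the top view, but the scene camera shows all of it.
- **Robot:** the gripper was clear of everything, with wrist force below 1 N. I could not read the arm's state after handing in.

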